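# Ready the twine tensioner at the pottery stall

### The arm

A 6-joint arm with a two-finger parallel gripper is mounted at the origin on the work surface. World frame = base frame: x ahead of the robot, y to its left, z up, the work surface at z = 0. Lengths are in m, angles in degrees, forces in N, time in s.
With the tool pointing down it reaches from about 0.35 to 0.875 m from the base axis. Payload 4.2 kg.
Tool frame: the origin (TCP) lies midway between the tips of the shut fingers; the grasp point (between the pads) lies 19 mm behind it; z points along the fingers, y is the line along which they close (so a half turn about z gives the same grasp; the last joint's range is limited). The gripper opens to 87 mm and grips with 3 to 60 N. Pads are 19 mm wide; open, the fingers measure 117 mm over their backs; the gripper's body (75 mm by 190 mm) begins 51 mm behind the grasp point.
Start: joints at [83.973, 22.042, 0.453, 0, -68.411, -14.817], TCP at [0.222, 0.584, 0.223] pointing down, gripper open.
Joint ranges: [-179.83, 179.83], [-69.29, 118.12], [-61.27, 80.66], [-181.25, 117.63], [-171.15, -9.14], [-177.46, 177.46]. Speed limits (degrees/s): [159.86, 159.86, 180, 180, 180, 180].

### API

Orientations are given as a 3x3 rotation matrix whose columns are the frame's x, y, z axes.
In Python, from station import r, cams, ticket gives the robot as it stands (r), with the cameras (cams) and the job (ticket).
- The arm moves only by the tool steer_hand, called after ">>>" as name(argument=value, ...), one argument or row to a line, values as JSON. Schema: {"type":"object","properties":{"motion":{"type":"array","items":{"type":"array","prefixItems":[{"type":"number"},{"type":"array","items":{"type":"number"},"minItems":3,"maxItems":3},{"type":"array","items":{"type":"number"},"minItems":3,"maxItems":3}],"minItems":3,"maxItems":3},"minItems":1,"maxItems":8},"only":{"type":"string"},"quiet":{"type":"boolean"},"lines":{"type":"string"}},"required":["motion"],"additionalProperties":false}. motion is a list of rows, 1 to 8 of them, each written [opening, [dx, dy, dz], [rx, ry, rz]]: the opening from 0.0 (shut) to 1.0 (fully open), then dx, dy, dz in m, then a rotation vector rx, ry, rz in degrees; each row is the pose to reach, as a shift and turn from the pose commanded when the call began, along the tool's axes at that moment; what a row does not reach only later rows make up. A row lasts 1/10 s, in which the tool goes at most 0.05 m and 8.59 degrees, less where a joint would pass 70% of its speed; a pose out of reach is approached as far as the arm can. The fingers move at their own pace and stop on an object; the grip force is fixed at half the most. Time passes only in rows, so rows that do not move let the fingers close. The tool returns the time, the measured TCP pose, the force, the opening and the grip force at its end. only (a regular expression) keeps the lines of the reply that match it, lines (a string "A,B") keeps lines A to B, and quiet returns only ok. Input that does not fit is refused with a message, and nothing moves.
- r.sense(): the state, without advancing time (a new reading comes with each control period).
- cams.capture(name): name is "side" or "top" or "wrist"; returns a dict with "pixels" (400x640x3 uint8, red, green, blue), "z_map" (400x640 float32, m along the optical axis (not along the pixel's ray), 0 where there is no reading), "K" (3x3 intrinsics, pixels), "world_from_camera" (4x4, takes a point from camera to world coordinates). Camera axes: x right, y up, looking along -z (the intrinsics and any distortion apply to the point x, -y, -z); pixel columns grow to the right and rows downward; lengths in m; the calibration is good to about 2 mm. A picture is of the moment at which its call begins.
- ticket.finish_job(): hands the job in; it is judged then, once.
The state is a dict: "time_s": time; "joints": joint angles; "joint_velocities": joint speeds; "effort": joint torques, N m; "tcp_pos": TCP position; "ee_rot": TCP orientation; "wrist_force": force on the tool from outside, world axes, zero at the start; "moment": the same for the moment, N m; "gripper_width": opening from 0.0 (shut) to 1.0 (fully open); "gripper_force": force on a finger pad.
Only numpy, scipy, OpenCV 4.12 (cv2) and the standard library are available. Lean on these libraries where they do the work, as an engineer would, in place of code of your own. Each camera call takes 0.05 s, during which the arm holds its last target. There are 200 camera calls.

### The job

At the pottery stall, get the wrapping-twine tensioner ready for threading: first take the brass guide pin with the wooden head out of its dark storage block and stand it fully home and upright in the bore of the tensioner's light wooden block, and let go of it. Then push the blue roller on the sprung arm back past the ratchet click and about a centimetre further (its end stop is fine), and finish while still holding it pressed there with the gripper, so that the fingers and not the pawl take the spring. Leave the jar, the jug and the little barrel where they stand.

Things in the scene. Friction and masses are not known exactly. Their poses are not given: they have to be found in the camera images.
- bed: Plywood board of the tensioner, 200 (x) x 300 (y) x 12 mm thick, lying fixed on the table, turned by up to 0.3 rad. Origin: centre of its underside, on the table. Its +x points away from the robot, +y to the robot's left (at zero yaw). It carries the bore block near its +y end, the sprung arm, and the pawl.
- bore_mouth (a point): Centre of the mouth of the bore for the pin, at board (0, 115, 46) mm: a vertical blind round hole 19 mm wide with a 2 mm chamfer, 30 mm deep (its floor is 16 mm above the table), in a light wooden block 42 x 42 mm, 34 mm tall, on the board.
- pivot_top (a point): Top of the steel pivot post of the sprung arm, at board (-20, -105, 46) mm. The arm's vertical hinge axis passes through it. A spring always pushes the arm back: about 3 N at the roller at rest, 5.5 N at 0.3 rad, 8 N at 0.6 rad; 2 to 3 N more while the tooth lifts the pawl (0.1 to 0.25 rad).
- idler (a point): On the blue upright roller at the free end of the sprung arm: 28 mm diameter, 54 mm tall, does not spin. This point: centre of its lower end, 36 mm above the table (top at 90 mm), 140 mm from the hinge axis. It is carried by an aluminium bar 22 mm wide, its top 36 mm above the table. At rest the roller stands at board (-55, 31) mm (x, y).
- tension_arm (a joint): Angle of the sprung arm, rad: 0 at rest, against its stop; grows as the roller is pushed towards the board's +x (clockwise from above, about the pivot); end stop at 0.62. With value q the roller's axis is at pivot + 140 mm * (sin(q-0.25), cos(q-0.25)) in board x, y. The ratchet clicks at about 0.41; let go after that, the arm springs back only to about 0.40, where the pawl catches it.
- ratchet_pawl (a joint): Slide of the sprung brass pawl (34 x 6 x 12 mm, with a small knob) beside the arm's hub, m: 0 when in; the ratchet tooth lifts it up to about 0.004 (outwards, board +x) before the click, and it snaps back to 0 at the click.
- guide_pin: Loose guide pin, 92 mm long, about 80 g, standing upright in its storage block: brass shank 16 mm diameter with a slightly tapered foot, and above it, from 47 to 92 mm over the foot, a round light wooden head 24 mm in diameter with a green band. Origin: centre of the foot's end face; z up along the pin. It stands with the foot 5 mm above the table.
- pin_block: Dark wooden storage block, fixed, 50 x 50 x 30 mm, with an upright blind hole 20 mm wide and 25 mm deep in its middle that holds the pin. Origin: centre of its underside.
- clay_jar: Bystander: small round terracotta jar, 64 mm wide, 68 mm tall. Origin: centre of its underside.
- mini_barrel: Bystander: small dark wooden barrel standing on end, 65 mm wide, 72 mm tall. Origin: centre of its underside.
- clay_jug: Bystander: slim pale clay jug beyond the board, 54 mm wide, 82 mm tall. Origin: centre of its underside.

How it is judged:
By the outcome, as a careful person would: the job done as asked, in the order asked, and still so for the second after the job is handed in, while the arm keeps its last pose, push and grip.
It also fails if it takes over 51 s, if anything falls off the work surface, if the arm or the gripper's body presses on something with over 40 N, if the wrist force passes 120 N, or if a joint passes its speed limit or range.

## Working session

There is one attempt and no reset: what is moved stays moved. The work goes in short steps, Python scripts to look and compute and a tool call to move; the robot and the scene stay as the last step left them, time stands still between calls to the robot, and variables do not carry over. Pictures are saved under pics/ and viewed, at most 10 in all, crops included, and the job is handed in when it is done.

```bash
ls; mkdir -p pics; python3 - <<'E'
from station import r, cams, ticket
import cv2,numpy as np
ims=[]
for n in("side","top"):
    c=cams.capture(n); np.savez(f"pics/{n}0.npz",**c); cv2.imwrite(f"pics/{n}0.png",c["pixels"][:,:,::-1]); print(n,c["K"].tolist(),c["world_from_camera"].round(4).tolist(),[k for k in c])
s=r.sense();print(s)
E
```

```text
pics
station.py
side [[385.55136664231367, 0.0, 326.2599656880768], [0.0, 385.55136664231367, 203.6549193928186], [0.0, 0.0, 1.0]] [[0.8061, 0.4055, -0.431, 0.2253], [-0.5916, 0.5704, -0.5698, -0.5421], [0.0148, 0.7143, 0.6997, 0.6654], [0.0, 0.0, 0.0, 1.0]] ['pixels', 'z_map', 'K', 'world_from_camera']
top [[383.4578198503877, 0.0, 318.9918381381926], [0.0, 383.4578198503877, 202.30382839137573], [0.0, 0.0, 1.0]] [[0.0028, 0.9867, -0.1627, 0.45], [-1.0, 0.003, 0.0006, -0.0231], [0.0011, 0.1627, 0.9867, 1.0192], [0.0, 0.0, 0.0, 1.0]] ['pixels', 'z_map', 'K', 'world_from_camera']
{'time_s': 0.1, 'joints': array([ 8.39711349e+01,  2.20874517e+01,  3.87031564e-01, -2.32548627e-02,
       -6.84117521e+01, -1.48158903e+01]), 'joint_velocities': array([ 0.04446431, -0.2025806 ,  0.16496703,  0.15974806,  0.09026907,
       -0.00900383]), 'effort': array([-6.79792905e-06, -3.91687453e+01,  1.87936467e+01,  4.23195407e+00,
        1.34804953e-02, -7.12769338e-05]), 'tcp_pos': array([0.22220716, 0.58358692, 0.22155885]), 'ee_rot': array([[ 9.34494766e-01, -3.55976396e-01, -5.80936201e-04],
       [-3.55976844e-01, -9.34492830e-01, -1.90727831e-03],
       [ 1.36065345e-04,  1.98914144e-03, -9.99998012e-01]]), 'wrist_force': array([0.41214175, 0.10397368, 0.58946164]), 'moment': array([-0.0201637 , -0.03046482,  0.02085508]), 'gripper_force': 0.0, 'gripper_width': 1.0011861018141344}
```

View pics/top0.png

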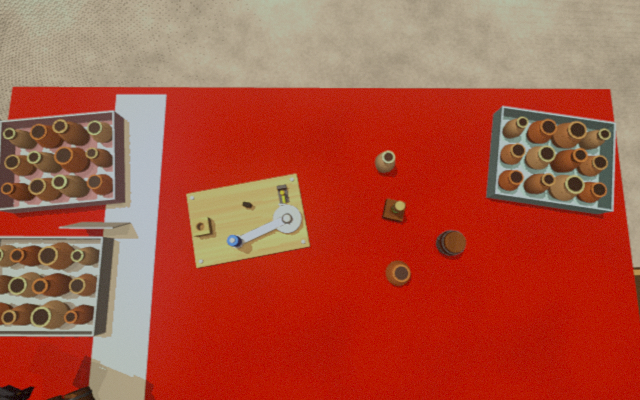

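View pics/side0.png

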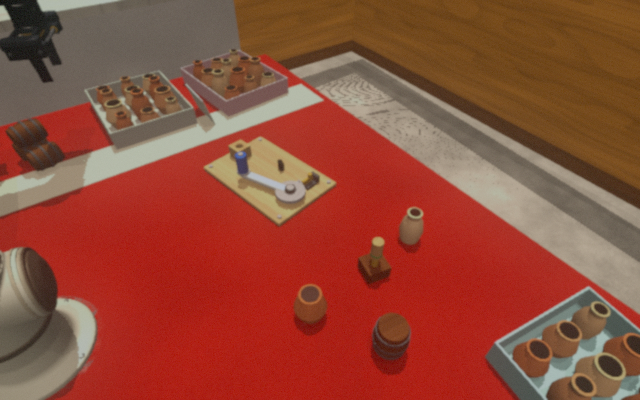

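The top view shows the board at (190–310, 175–267), with the bore at about (201,226), the roller top at (234,240) and the pivot at (288,217). The pin head is at (400,206) on its block at (394,211). In the side view the pin head is at (377,242), the bore at about (240,147) and the pivot at (290,188). Next I'll enlarge these.

```bash
python3 - <<'E'
import cv2,numpy as np
t=cv2.imread("pics/top0.png");s=cv2.imread("pics/side0.png")
def cr(im,x,y,w,h,f): 
    return cv2.resize(im[y:y+h,x:x+w],None,fx=f,fy=f,interpolation=cv2.INTER_CUBIC)
# top row: board top view x6 ; bottom: side
a=np.hstack([cr(t,185,205,70,50,6),cr(t,375,190,50,50,6)])      # 420x300, 300x300
b=np.hstack([cr(s,222,130,70,50,6),cr(s,350,230,50,50,6)])
cv2.imwrite("pics/crop1.png",np.vstack([a,b]))
E
```

```text
(no output)
```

View pics/crop1.png

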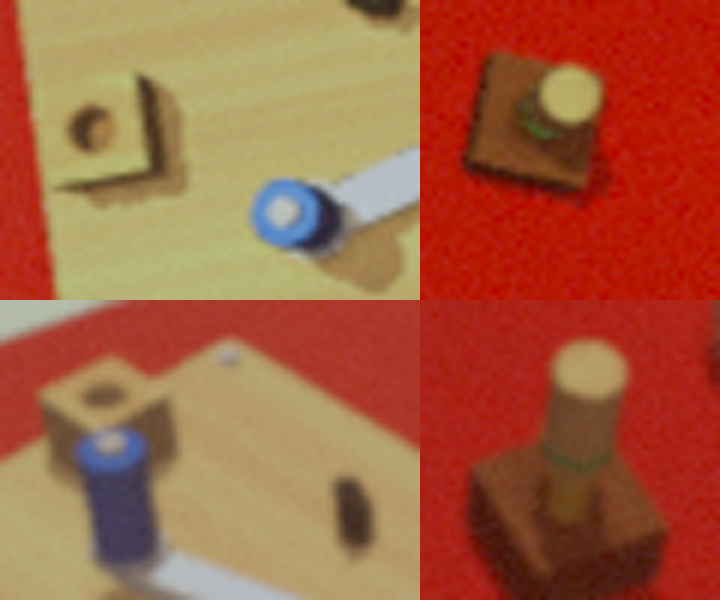

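The crop, in full-image pixels: bore mouth at top (199.8,226.1) and side (238.8,145.6), roller top at (232.3,240.3) and (240.1,154.1), pin head top at (399.6,205.3) and (377.9,241.1). Now I'll triangulate.

```bash
cat > h.py <<'E'
import numpy as np,cv2
def P(c):
    T=np.linalg.inv(c["world_from_camera"]);return c["K"]@np.diag([1,-1,-1])@T[:3]
def tri(c1,p1,c2,p2):
    X=cv2.triangulatePoints(P(c1),P(c2),np.float64(p1).reshape(2,1),np.float64(p2).reshape(2,1));X=X[:3,0]/X[3,0]
    e=[np.round(pr(c,X)-p,1) for c,p in((c1,p1),(c2,p2))]
    return X,e
def pr(c,X):
    q=P(c)@np.r_[X,1];return q[:2]/q[2]
def atz(c,p,z):
    W=c["world_from_camera"];d=W[:3,:3]@(np.diag([1,-1,-1])@np.linalg.inv(c["K"])@np.r_[p,1]);o=W[:3,3];return o+d*(z-o[2])/d[2]
def dep(c,p):
    W=c["world_from_camera"];z=c["z_map"][int(round(p[1])),int(round(p[0]))]
    return W[:3,3]+W[:3,:3]@(np.diag([1,-1,-1])@np.linalg.inv(c["K"])@np.r_[p,1])*z
E
python3 - <<'E'
from h import *
t=dict(np.load("pics/top0.npz"));s=dict(np.load("pics/side0.npz"))
R={}
for n,a,b,z in[("bore",(199.8,226.1),(238.8,145.6),.046),("roller",(232.3,240.3),(240.1,154.1),.09),("pin",(399.6,205.3),(377.9,241.1),.097),("pivot",(288,217),(290,188),.046)]:
    X,e=tri(t,a,s,b);print(n,X.round(4),e,"atz",atz(t,a,z).round(4),atz(s,b,z).round(4),"dep",dep(t,a).round(4),dep(s,b).round(4))
    R[n]=(atz(t,a,z)+atz(s,b,z))[:2]/2
# fit board
B=np.array([[0,.115],[-.055,.031],[-.020,-.105]]);W=np.array([R["bore"],R["roller"],R["pivot"]])
B0=B.mean(0);W0=W.mean(0);b=B-B0;w=W-W0
th=np.arctan2((b[:,0]*w[:,1]-b[:,1]*w[:,0]).sum(),(b*w).sum());Q=np.array([[np.cos(th),-np.sin(th)],[np.sin(th),np.cos(th)]])
o=W0-Q@B0;print("yaw",th,"org",o,"res",((Q@B.T).T+o-W).round(4).tolist())
for i in range(2):print((t if i==0 else s)["world_from_camera"][:3,3])
for q in(0,.41,.62):print(q,o+Q@(np.array([-.02,-.105])+.14*np.array([np.sin(q-.25),np.cos(q-.25)])))
E
```

```text
bore [0.5477 0.2799 0.0455] [array([-0.1,  0.2]), array([ 0.2, -0. ])] atz [0.5481 0.2795 0.046 ] [0.5469 0.2794 0.046 ] dep [0.5515 0.2899 0.0125] [0.5513 0.2906 0.0376]
roller [0.5094 0.185  0.0922] [array([ 0., -0.]), array([-0.,  0.])] atz [0.5095 0.1855 0.09  ] [0.5105 0.1878 0.09  ] dep [0.5093 0.1849 0.0927] [0.5096 0.1854 0.0918]
pin [ 0.5952 -0.2199  0.0974] [array([ 0., -0.]), array([-0.,  0.])] atz [ 0.5952 -0.2199  0.097 ] [ 0.5955 -0.2197  0.097 ] dep [ 0.5952 -0.2199  0.0973] [ 0.5953 -0.2199  0.0973]
pivot [0.5705 0.0564 0.0445] [array([-0.3,  0.7]), array([ 0.8, -0.1])] atz [0.5721 0.0554 0.046 ] [0.5678 0.0556 0.046 ] dep [0.5722 0.0555 0.0454] [0.5671 0.0543 0.0473]
yaw 0.1877749610663487 org [0.56962476 0.16511095] res [[0.0006, -0.0014], [-0.0002, -0.0013], [-0.0004, 0.0027]]
[ 0.44996975 -0.0230708   1.01919981]
[ 0.2252741  -0.54214224  0.66543401]
0 [0.51022749 0.18502077]
0.41 [0.56568903 0.19816917]
0.62 [0.59494758 0.19590517]
```

Everything checks out: pin head height 97.4 mm, bore 45.5 mm, roller 92 mm, board yaw 0.188 rad. Moving to above the pin.

>>> steer_hand(
  motion=[
    [0.8, [0.035, 0.034, 0], [0, 0, 0]],
    [0.8, [0.07, 0.068, 0], [0, 0, 0]],
    [0.8, [0.105, 0.102, 0], [0, 0, 0]],
    [0.8, [0.14, 0.136, 0], [0, 0, 0]],
    [0.8, [0.175, 0.17, 0], [0, 0, 0]],
    [0.8, [0.21, 0.204, 0], [0, 0, 0]],
    [0.8, [0.245, 0.238, 0], [0, 0, 0]],
    [0.8, [0.28, 0.272, 0], [0, 0, 0]],
  ],
)

```text
time_s: 0.9
tcp_pos: [0.3874, 0.2282, 0.2225]
ee_rot: [[0.935, -0.355, -0.0], [-0.355, -0.935, -0.0], [-0.0, 0.0, -1.0]]
wrist_force: [1.1, 0.7, 0.7]
gripper_width: 0.798
gripper_force: 0.0
```

>>> steer_hand(
  motion=[
    [0.8, [0.035, 0.034, 0], [0, 0, 0]],
    [0.8, [0.07, 0.068, 0], [0, 0, 0]],
    [0.8, [0.105, 0.102, 0], [0, 0, 0]],
    [0.8, [0.14, 0.136, 0], [0, 0, 0]],
    [0.8, [0.175, 0.17, 0], [0, 0, 0]],
    [0.8, [0.21, 0.204, 0], [0, 0, 0]],
    [0.8, [0.245, 0.238, 0], [0, 0, 0]],
    [0.8, [0.28, 0.272, 0], [0, 0, 0]],
  ],
)

```text
time_s: 1.7
tcp_pos: [0.5524, -0.1256, 0.2222]
ee_rot: [[0.934, -0.356, -0.001], [-0.356, -0.934, 0.0], [-0.001, 0.0, -1.0]]
wrist_force: [0.6, 1.1, 0.4]
gripper_width: 0.799
gripper_force: 0.0
```

>>> steer_hand(
  motion=[
    [0.8, [0.035, 0.035, 0], [0, 0, 0]],
    [0.8, [0.065, 0.065, 0.02], [0, 0, 0]],
    [0.8, [0.075, 0.074, 0.04], [0, 0, 0]],
    [0.8, [0.075, 0.074, 0.06], [0, 0, 0]],
    [0.8, [0.075, 0.074, 0.06], [0, 0, 0]],
  ],
)

```text
time_s: 2.2
tcp_pos: [0.5934, -0.2196, 0.1582]
ee_rot: [[0.934, -0.358, -0.008], [-0.358, -0.934, 0.002], [-0.009, 0.001, -1.0]]
wrist_force: [-0.4, 0.2, -0.2]
gripper_width: 0.799
gripper_force: 0.0
```

```bash
cat > cap.py <<'E'
import sys;from station import r, cams, ticket;import cv2,numpy as np
n,k=sys.argv[1:3];c=cams.capture(n);np.savez(f"pics/{k}.npz",**c);cv2.imwrite(f"pics/{k}.png",c["pixels"][:,:,::-1])
s=r.sense();print(s["tcp_pos"].round(4),s["joints"].round(1),s["wrist_force"].round(1))
E
python3 cap.py wrist w1
```

```text
[ 0.5947 -0.2195  0.1606] [ -5.7  25.7  -3.   -0.  -61.6  74.8] [ 0.9  0.2 -0.5]
```

View pics/w1.png

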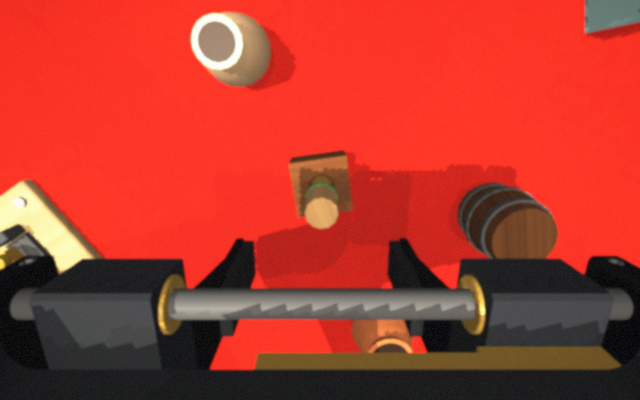

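The wrist view shows the pin head at (321,210), centred between the fingertips at 247 and 395. The jug is at (230,48), the barrel at (508,225) and the jar at (385,335), all clear of the fingers.

```bash
python3 -c "
from h import *
c=dict(np.load('pics/w1.npz'));t=dict(np.load('pics/top0.npz'))
print(atz(c,(321.3,209.5),.097),dep(c,(321,210)),tri(c,(321.3,209.5),t,(399.6,205.3)))"
```

```text
[ 0.5969589  -0.22216293  0.097     ] [ 0.59635341 -0.22171102  0.09598451] (array([ 0.59572799, -0.22121454,  0.09246501]), [array([-0.6, -0.2]), array([0.1, 0.1])])
```

>>> steer_hand(
  motion=[
    [0.8, [0, 0, 0.03], [0, 0, 0]],
    [0.8, [0, 0, 0.06], [0, 0, 0]],
    [0.8, [0, 0, 0.09], [0, 0, 0]],
    [0.8, [0, 0, 0.105], [0, 0, 0]],
    [0.8, [0, 0, 0.105], [0, 0, 0]],
    [0.8, [0, 0, 0.105], [0, 0, 0]],
  ],
)

```text
time_s: 2.85
tcp_pos: [0.5971, -0.2192, 0.0593]
ee_rot: [[0.935, -0.355, 0.002], [-0.355, -0.935, -0.001], [0.003, -0.0, -1.0]]
wrist_force: [0.1, 0.0, 0.8]
gripper_width: 0.799
gripper_force: 0.0
```

>>> steer_hand(
  motion=[
    [0, [0, 0, 0], [0, 0, 0]],
    [0, [0, 0, 0], [0, 0, 0]],
    [0, [0, 0, 0], [0, 0, 0]],
    [0, [0, 0, 0], [0, 0, 0]],
    [0, [0, 0, 0], [0, 0, 0]],
    [0, [0, 0, 0], [0, 0, 0]],
    [0, [0, 0, 0], [0, 0, 0]],
    [0, [0, 0, 0], [0, 0, 0]],
  ],
)

```text
time_s: 3.65
tcp_pos: [0.5958, -0.2195, 0.0575]
ee_rot: [[0.935, -0.356, -0.0], [-0.356, -0.935, -0.0], [-0.0, 0.0, -1.0]]
wrist_force: [-0.2, -0.5, 0.7]
gripper_width: 0.267
gripper_force: 30.0
```

```bash
python3 -c "
from station import r, cams, ticket;s=r.sense();print(s['tcp_pos'],s['wrist_force'])"
```

```text
[ 0.59583851 -0.21948588  0.05752395] [-0.18481832 -0.49196373  0.68494728]
```

Gripped: opening 0.267 is about 23 mm. Lifting, then carrying over to the bore.

>>> steer_hand(
  motion=[
    [0, [0, 0, -0.02], [0, 0, 0]],
    [0, [0, 0, -0.045], [0, 0, 0]],
    [0, [0, 0, -0.075], [0, 0, 0]],
    [0, [0, 0, -0.11], [0, 0, 0]],
    [0, [-0.015, -0.03, -0.11], [0, 0, 0]],
    [0, [-0.035, -0.07, -0.11], [0, 0, 0]],
    [0, [-0.055, -0.11, -0.11], [0, 0, 0]],
    [0, [-0.075, -0.15, -0.11], [0, 0, 0]],
  ],
)

```text
time_s: 4.45
tcp_pos: [0.5785, -0.0511, 0.1673]
ee_rot: [[0.934, -0.357, -0.0], [-0.357, -0.934, 0.0], [-0.001, -0.0, -1.0]]
wrist_force: [1.2, -0.1, -0.9]
gripper_width: 0.27
gripper_force: 30.0
```

>>> steer_hand(
  motion=[
    [0, [-0.02, -0.04, 0], [0, 0, 0]],
    [0, [-0.04, -0.08, 0], [0, 0, 0]],
    [0, [-0.06, -0.12, 0], [0, 0, 0]],
    [0, [-0.08, -0.16, 0], [0, 0, 0]],
    [0, [-0.1, -0.2, 0], [0, 0, 0]],
    [0, [-0.12, -0.24, 0], [0, 0, 0]],
    [0, [-0.135, -0.275, 0], [0, 0, 0]],
    [0, [-0.142, -0.292, 0], [0, 0, 0]],
  ],
)

```text
time_s: 5.25
tcp_pos: [0.5498, 0.2739, 0.1671]
ee_rot: [[0.936, -0.353, -0.0], [-0.353, -0.936, 0.0], [-0.0, -0.0, -1.0]]
wrist_force: [-0.2, 0.1, -0.8]
gripper_width: 0.271
gripper_force: 30.0
```

>>> steer_hand(
  motion=[
    [0, [-0.0055, -0.007, 0], [0, 0, 0]],
    [0, [-0.0055, -0.007, 0], [0, 0, 0]],
    [0, [-0.0055, -0.007, 0], [0, 0, 0]],
    [0, [-0.0055, -0.007, 0], [0, 0, 0]],
  ],
)

```text
time_s: 5.65
tcp_pos: [0.5478, 0.2779, 0.1676]
ee_rot: [[0.934, -0.357, -0.0], [-0.357, -0.934, -0.0], [-0.0, 0.0, -1.0]]
wrist_force: [0.0, -0.0, -1.1]
gripper_width: 0.267
gripper_force: 30.0
```

```bash
python3 cap.py wrist w2; python3 cap.py side s2;python3 cap.py top t2; python3 -c "
import cv2,numpy as np
s=cv2.imread('pics/s2.png')[90:190,190:290];t=cv2.imread('pics/t2.png')[180:280,150:250];w=cv2.imread('pics/w2.png')
cv2.imwrite('pics/c2.png',np.vstack([np.hstack([cv2.resize(s,(300,300)),cv2.resize(t,(300,300))]),cv2.resize(w[100:300,120:520],(600,300))]))"
```

```text
[0.5479 0.278  0.1677] [ 42.   23.4  -5.6   0.  -61.   27.1] [ 0.2  0.4 -1.4]
[0.548  0.2782 0.1678] [ 42.   23.4  -5.6   0.  -61.   27.1] [-0.4 -0.2 -0.7]
[0.5479 0.2783 0.1677] [ 42.   23.4  -5.6  -0.  -61.   27.1] [ 0.1  0.4 -1.5]
```

View pics/c2.png

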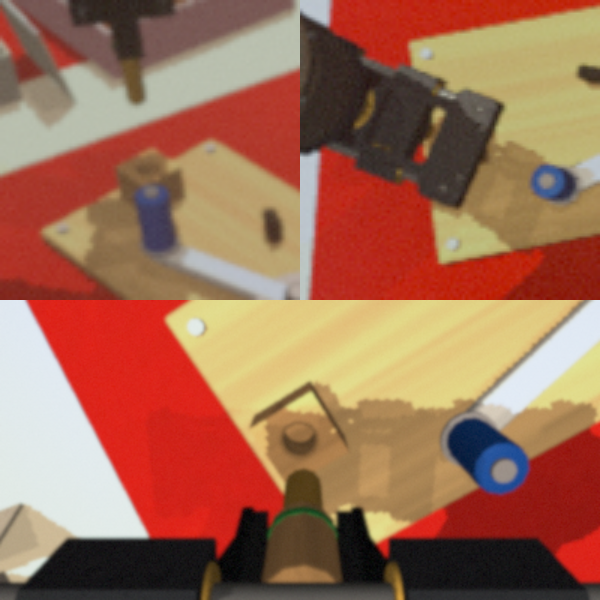

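The crops show the pin held upright above the block. In the wrist view the bore mouth is at about (319.3,191.3) and the foot end at about (321.5,217). In the side view the foot end is at about (235.5,122.5). The roller is undisturbed.

```bash
python3 -c "
from h import *
c=dict(np.load('pics/w2.npz'));s=dict(np.load('pics/s2.npz'));t=dict(np.load('pics/top0.npz'))
print('bore by wrist',atz(c,(319.0,191.0),.046))
print('tri w/top',tri(c,(319.,191.),t,(199.8,226.1)),'w/side',tri(c,(319.,191.),s,(238.8,145.6)))
for x in((.5479,.2782,.115),): print('foot exp wrist',pr(c,np.array(x)),'side',pr(s,np.array(x)))
"
python3 -c "
import cv2,numpy as np
s=cv2.imread('pics/s2.png')[95:155,215:265];w=cv2.imread('pics/w2.png')[170:250,280:360]
cv2.imwrite('pics/c3.png',np.hstack([cv2.resize(s,(400,480),interpolation=2),cv2.resize(w,(400,400),interpolation=2)[:480] if 0 else cv2.resize(w,(400,480),interpolation=2)]))"
```

```text
bore by wrist [0.54869415 0.27840584 0.046     ]
tri w/top (array([0.54836638, 0.2790017 , 0.04615782]), [array([-0.5,  0.6]), array([ 0.2, -0.1])]) w/side (array([0.54763259, 0.27905591, 0.0457473 ]), [array([-0.3,  1.3]), array([0.3, 0.1])])
foot exp wrist [319.13644162 220.5043224 ] side [235.50607574 123.71255767]
```

View pics/c3.png

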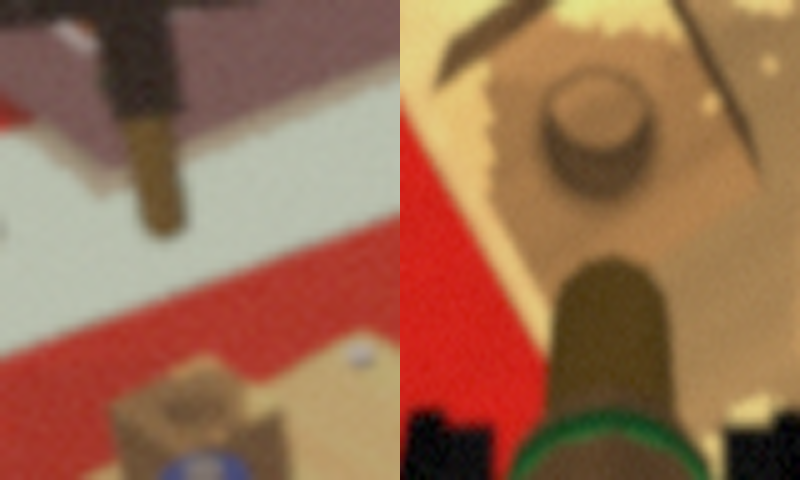

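The foot matches the prediction from the TCP in the side view, and the wrist camera's bias is consistent between views. A 2 mm correction in +y is needed, then down to just above the mouth.

>>> steer_hand(
  motion=[
    [0, [-0.0007, -0.0019, 0.02], [0, 0, 0]],
    [0, [-0.0007, -0.0019, 0.045], [0, 0, 0]],
    [0, [-0.0007, -0.0019, 0.06], [0, 0, 0]],
    [0, [-0.0007, -0.0019, 0.065], [0, 0, 0]],
    [0, [-0.0007, -0.0019, 0.065], [0, 0, 0]],
    [0, [-0.0007, -0.0019, 0.065], [0, 0, 0]],
  ],
)

```text
time_s: 6.4
tcp_pos: [0.5485, 0.2816, 0.1036]
ee_rot: [[0.935, -0.356, 0.002], [-0.356, -0.935, 0.001], [0.001, -0.001, -1.0]]
wrist_force: [-0.0, -0.1, 0.4]
gripper_width: 0.269
gripper_force: 30.0
```

>>> steer_hand(
  motion=[
    [0, [0, 0, 0.004], [0, 0, 0]],
    [0, [0, 0, 0.008], [0, 0, 0]],
    [0, [0, 0, 0.012], [0, 0, 0]],
    [0, [0, 0, 0.012], [0, 0, 0]],
    [0, [0, 0, 0.012], [0, 0, 0]],
  ],
)

```text
time_s: 6.9
tcp_pos: [0.5477, 0.2814, 0.0904]
ee_rot: [[0.935, -0.356, -0.0], [-0.356, -0.935, -0.0], [-0.0, 0.0, -1.0]]
wrist_force: [0.1, 0.1, -0.6]
gripper_width: 0.267
gripper_force: 30.0
```

```bash
python3 -c "
from station import r, cams, ticket;s=r.sense();print(s['tcp_pos'],s['wrist_force'],s['moment'])"
```

```text
[0.5477118  0.28139961 0.09040465] [ 0.06607688  0.11079867 -0.62371136] [ 0.02550408 -0.01337814 -0.00465744]
```

The foot is 8 mm into the bore with no contact force. Continuing with a small centring correction.

>>> steer_hand(
  motion=[
    [0, [0.0003, 0.0008, 0.003], [0, 0, 0]],
    [0, [0.0003, 0.0008, 0.007], [0, 0, 0]],
    [0, [0.0003, 0.0008, 0.011], [0, 0, 0]],
    [0, [0.0003, 0.0008, 0.015], [0, 0, 0]],
    [0, [0.0003, 0.0008, 0.018], [0, 0, 0]],
    [0, [0.0003, 0.0008, 0.02], [0, 0, 0]],
    [0, [0.0003, 0.0008, 0.021], [0, 0, 0]],
    [0, [0.0003, 0.0008, 0.021], [0, 0, 0]],
  ],
)

```text
time_s: 7.7
tcp_pos: [0.5477, 0.2805, 0.0694]
ee_rot: [[0.935, -0.356, -0.0], [-0.356, -0.935, -0.0], [-0.0, 0.0, -1.0]]
wrist_force: [-0.2, -0.6, -1.3]
gripper_width: 0.266
gripper_force: 30.0
```

>>> steer_hand(
  motion=[
    [0, [0, 0, 0.001], [0, 0, 0]],
    [0, [0, 0, 0.0015], [0, 0, 0]],
    [0, [0, 0, 0.0015], [0, 0, 0]],
  ],
)

```text
time_s: 8.0
tcp_pos: [0.5479, 0.2807, 0.0685]
ee_rot: [[0.935, -0.356, 0.001], [-0.356, -0.935, 0.0], [0.0, -0.0, -1.0]]
wrist_force: [-0.1, -0.1, 1.5]
gripper_width: 0.268
gripper_force: 30.0
```

```bash
python3 -c "
from station import r, cams, ticket;s=r.sense();print(s['tcp_pos'],s['wrist_force'],s['moment'])"
```

```text
[0.54793731 0.2806504  0.0684908 ] [-0.05686952 -0.12610204  1.54798752] [-0.03742308  0.14625506  0.0358672 ]
```

Home at the floor height. Releasing, then rising straight up.

>>> steer_hand(
  motion=[
    [0.6, [0, 0, 0], [0, 0, 0]],
    [0.6, [0, 0, 0], [0, 0, 0]],
    [0.6, [0, 0, 0], [0, 0, 0]],
    [0.6, [0, 0, 0], [0, 0, 0]],
    [0.6, [0, 0, -0.03], [0, 0, 0]],
    [0.6, [0, 0, -0.07], [0, 0, 0]],
    [0.6, [0, 0, -0.11], [0, 0, 0]],
    [0.6, [0, 0, -0.11], [0, 0, 0]],
  ],
)

```text
time_s: 8.8
tcp_pos: [0.5511, 0.2826, 0.1851]
ee_rot: [[0.935, -0.355, 0.012], [-0.355, -0.935, 0.007], [0.008, -0.011, -1.0]]
wrist_force: [0.7, 0.7, -0.3]
gripper_width: 0.6
gripper_force: 0.0
```

>>> steer_hand(
  motion=[
    [0.8, [-0.04, 0, 0], [0, 0, 8.5]],
    [0.8, [-0.09, 0, 0], [0, 0, 17]],
    [0.8, [-0.11, 0.03, 0], [0, 0, 25.5]],
    [0.8, [-0.11, 0.05, 0], [0, 0, 34]],
    [0.8, [-0.11, 0.05, 0], [0, 0, 42.5]],
    [0.8, [-0.11, 0.05, 0], [0, 0, 42.5]],
    [0.8, [-0.11, 0.05, 0], [0, 0, 42.5]],
  ],
)

```text
time_s: 9.5
tcp_pos: [0.4273, 0.2731, 0.178]
ee_rot: [[0.451, -0.892, 0.0], [-0.892, -0.451, 0.0], [-0.0, -0.0, -1.0]]
wrist_force: [-0.6, 0.8, -0.2]
gripper_width: 0.799
gripper_force: 0.0
```

```bash
python3 cap.py side s3;python3 cap.py top t3;python3 cap.py wrist w3; python3 -c "
import cv2,numpy as np
s=cv2.imread('pics/s3.png')[90:190,190:310];t=cv2.imread('pics/t3.png')[180:280,180:300];w=cv2.imread('pics/w3.png')
cv2.imwrite('pics/c4.png',np.hstack([np.vstack([cv2.resize(s,(360,300)),cv2.resize(t,(360,300))]),cv2.resize(w[:,100:],(432,320))[:320] if 0 else np.vstack([cv2.resize(w,(440,275)),np.zeros((325,440,3),np.uint8)])]))"
```

```text
[0.4274 0.2732 0.1779] [ 50.9  12.9 -19.7  -0.  -57.4 -24.1] [-0.7  0.1  0.5]
[0.4274 0.2732 0.1778] [ 50.9  12.9 -19.7  -0.  -57.5 -24.2] [ 0.7 -0.7  0.2]
[0.4274 0.2732 0.1778] [ 50.9  12.9 -19.7  -0.  -57.5 -24.2] [ 0.4 -0.1  0.6]
```

View pics/c4.png

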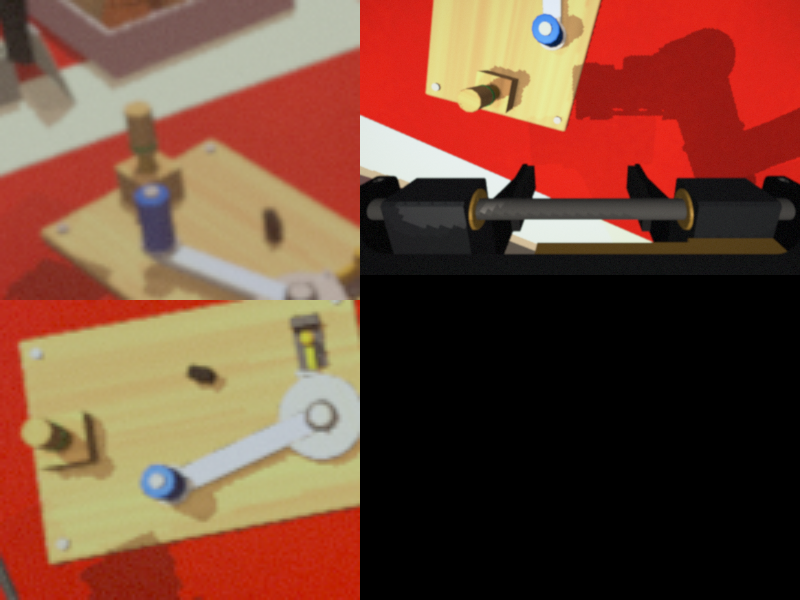

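The pin stands upright in the bore block: side view top at (236,125.7), top view top at (193,224.3). The roller is still at rest and the jar, jug and barrel were not approached. Checking the pin-head height and the arm's stop peg.

```bash
python3 -c "
from h import *
t=dict(np.load('pics/t3.npz'));s=dict(np.load('pics/s3.npz'))
print('pin',tri(t,(192.9,224.2),s,(235.9,125.4)))
print('pegtop',tri(t,(246,204.3),s,(279.6,160.5)))
print('roller',tri(t,(232.7,240.2),s,(240.3,153.6)))
print('pred',pr(t,np.array([.5477,.280,.108])),pr(s,np.array([.5477,.280,.108])))"
```

```text
pin (array([0.54650911, 0.27548913, 0.11179708]), [array([ 0.1, -0.2]), array([-0.2,  0. ])])
pegtop (array([0.60510131, 0.16457392, 0.04250694]), [array([-0.,  0.]), array([ 0.1, -0. ])])
roller (array([0.50953465, 0.18351128, 0.09455756]), [array([ 0., -0.]), array([-0.,  0.])])
pred [191.64486727 223.64685434] [235.52312876 125.74754778]
```

>>> steer_hand(
  motion=[
    [0.8, [0.04, -0.012, 0], [0, 0, 0]],
    [0.8, [0.085, -0.025, 0], [0, 0, 0]],
    [0.8, [0.116, -0.034, 0], [0, 0, 0]],
    [0.8, [0.116, -0.034, 0.02], [0, 0, 0]],
    [0.8, [0.116, -0.034, 0.05], [0, 0, 0]],
    [0.8, [0.116, -0.034, 0.06], [0, 0, 0]],
    [0.8, [0.116, -0.034, 0.06], [0, 0, 0]],
  ],
)

```text
time_s: 10.35
tcp_pos: [0.5088, 0.1839, 0.1164]
ee_rot: [[0.449, -0.893, -0.003], [-0.893, -0.449, -0.003], [0.001, 0.004, -1.0]]
wrist_force: [0.7, -0.5, 0.7]
gripper_width: 0.802
gripper_force: 0.0
```

The pin matches the "fully home" prediction to about 1 px, and the roller reads equally high. I'll cross-check with the depth map while going down to grasp.

```bash
python3 -c "
from h import *
t=dict(np.load('pics/t3.npz'));s=dict(np.load('pics/s3.npz'))
for c,p,q in((t,(192,224),(232,240)),(s,(236,126),(240,153))):
  for u in(p,q):print(np.round(np.median([dep(c,(u[0]+i,u[1]+j)) for i in(-1,0,1) for j in(-1,0,1)],axis=0),4))"
```

```text
[0.547  0.2794 0.1069]
[0.51   0.1857 0.0919]
[0.5477 0.2756 0.1088]
[0.5102 0.1878 0.0935]
```

>>> steer_hand(
  motion=[
    [0.8, [0, 0, 0.03], [0, 0, 0]],
    [0.8, [0, 0, 0.058], [0, 0, 0]],
    [0.8, [0, 0, 0.062], [0, 0, 0]],
    [0.8, [0, 0, 0.062], [0, 0, 0]],
    [0, [0, 0, 0.062], [0, 0, 0]],
    [0, [0, 0, 0.062], [0, 0, 0]],
    [0, [0, 0, 0.062], [0, 0, 0]],
    [0, [0, 0, 0.062], [0, 0, 0]],
  ],
)

```text
time_s: 11.15
tcp_pos: [0.5099, 0.1848, 0.0569]
ee_rot: [[0.449, -0.894, 0.001], [-0.894, -0.449, 0.001], [-0.0, -0.001, -1.0]]
wrist_force: [0.3, -0.2, 0.1]
gripper_width: 0.525
gripper_force: 0.0
```

>>> steer_hand(
  motion=[
    [0, [0, 0, 0], [0, 0, 0]],
    [0, [0, 0, 0], [0, 0, 0]],
    [0, [0, 0, 0], [0, 0, 0]],
    [0, [0, 0, 0], [0, 0, 0]],
  ],
)

```text
time_s: 11.55
tcp_pos: [0.5105, 0.185, 0.0563]
ee_rot: [[0.449, -0.894, 0.002], [-0.894, -0.449, 0.001], [-0.0, -0.002, -1.0]]
wrist_force: [2.2, 0.2, -1.6]
gripper_width: 0.318
gripper_force: 30.0
```

```bash
python3 -c "
from station import r, cams, ticket;s=r.sense();print(s['tcp_pos'],s['wrist_force'],s['moment'])"
```

```text
[0.51046517 0.18501966 0.05626241] [ 2.24557339  0.19805515 -1.63450812] [ 0.24931558 -0.75685675 -0.13004186]
```

The depth map confirms the pin head at about 108 mm, so it is home, and the roller is gripped (0.318 is about 28 mm). Swinging it along its arc, turning the tool with it.

>>> steer_hand(
  motion=[
    [0, [0.0004, -0.007, 0], [0, 0, 2.9]],
    [0, [0.0011, -0.014, 0], [0, 0, 5.7]],
    [0, [0.0022, -0.0209, 0], [0, 0, 8.6]],
    [0, [0.0036, -0.0277, 0], [0, 0, 11.5]],
    [0, [0.0054, -0.0345, 0], [0, 0, 14.3]],
    [0, [0.0075, -0.0412, 0], [0, 0, 17.2]],
    [0, [0.0098, -0.0478, 0], [0, 0, 20.1]],
    [0, [0.0126, -0.0542, 0], [0, 0, 22.9]],
  ],
)

```text
time_s: 12.35
tcp_pos: [0.5621, 0.1981, 0.0562]
ee_rot: [[0.065, -0.998, -0.003], [-0.998, -0.065, -0.0], [0.0, 0.003, -1.0]]
wrist_force: [-3.1, 3.5, 3.0]
gripper_width: 0.313
gripper_force: 30.0
```

```bash
python3 - <<'E'
from station import r, cams, ticket
import numpy as np
s=r.sense();p=s['tcp_pos'];d=p[:2]-np.array([.5696,.0582]);q=.25+.188+np.pi/2-np.arctan2(d[1],d[0]) 
print(p,s['wrist_force'],s['moment'],'q',q-0*1,'R',np.hypot(*d),s['joints'].round(1))
E
```

```text
[0.56214606 0.19811027 0.05622763] [-3.12225296  3.52117601  3.0250762 ] [0.99827983 0.80582405 0.2438869 ] q 0.38477372365328955 R 0.14010869299479464 [ 34.9  28.8 -15.2  -0.1 -46.2 -31.1]
```

>>> steer_hand(
  motion=[
    [0, [0.0004, -0.007, 0], [0, 0, 2.9]],
    [0, [0.0011, -0.014, 0], [0, 0, 5.7]],
    [0, [0.0022, -0.0209, 0], [0, 0, 8.6]],
    [0, [0.0024, -0.0223, 0], [0, 0, 9.2]],
    [0, [0.0024, -0.0223, 0], [0, 0, 9.2]],
    [0, [0.0024, -0.0223, 0], [0, 0, 9.2]],
  ],
)

```text
time_s: 12.95
tcp_pos: [0.5843, 0.1975, 0.0562]
ee_rot: [[-0.094, -0.996, -0.003], [-0.996, 0.094, 0.0], [0.0, 0.003, -1.0]]
wrist_force: [-5.8, 4.1, 3.7]
gripper_width: 0.313
gripper_force: 30.0
```

```bash
python3 cap.py top t5;python3 cap.py side s5
python3 - <<'E'
from station import r, cams, ticket
import numpy as np,cv2
s=r.sense();p=s['tcp_pos'];d=p[:2]-np.array([.5696,.0582]);q=.438+np.pi/2-np.arctan2(d[1],d[0]) 
print(p,s['wrist_force'],'q',q,'R',np.hypot(*d),s['gripper_width'],s['gripper_force'])
s=cv2.imread('pics/s5.png')[90:220,190:350];t=cv2.imread('pics/t5.png')[150:280,170:330]
cv2.imwrite('pics/c5.png',np.hstack([cv2.resize(x,(400,325)) for x in(s,t)]))
E
```

```text
[0.5843 0.1975 0.0562] [ 33.6  30.4 -12.1  -0.1 -47.6 -38.9] [-6.3  4.1  4.5]
[0.5843 0.1975 0.0562] [ 33.6  30.4 -12.1  -0.1 -47.6 -38.9] [-5.2  4.5  2.9]
[0.58426381 0.19754242 0.05621184] [-5.24684454  4.51593218  2.85928798] q 0.5428498406109039 R 0.14011187072758474 0.3180829178210672 30.009591705165803
```

View pics/c5.png

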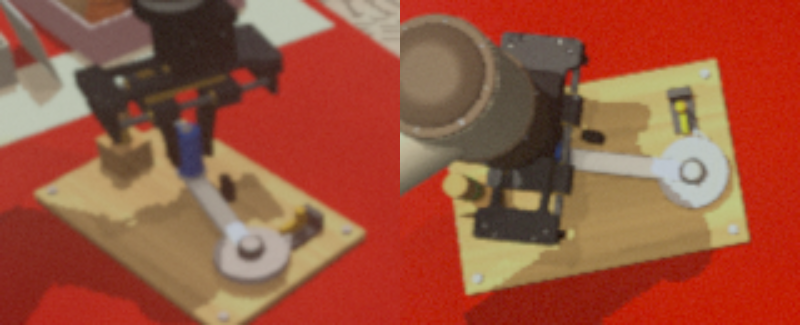

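The roller is held at about q = 0.54, nearly 2 cm past the click. The arm bar points towards the gripper, the pawl has snapped in, and the pin head is unmoved at top-view (192.8,224.4). Handing in.

```bash
python3 -c "
from station import r, cams, ticket;print(ticket.finish_job())"
```

```text
the job is handed in; nothing more can be done
None
```

I stood the guide pin upright and fully home in the bore and let go of it. I then pushed the roller about 2 cm past the ratchet click (arm angle about 0.54 rad) and handed the job in at about 13 s with the gripper still holding it there; the jar, jug and barrel were not touched.

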